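Clamp a loaded bamboo mug blank in the sliding-jaw jig

ROBOT

A 6-joint arm with a two-finger parallel gripper is mounted at the origin on the work surface. World frame = base frame: x ahead of the robot, y to its left, z up, the work surface at z = 0. Lengths are in m, angles in degrees, forces in N, time in s.
With the tool pointing down it reaches from about 0.3 to 0.75 m from the base axis. Payload 8.5 kg.
Tool frame: the origin (TCP) lies midway between the tips of the shut fingers; the grasp point (between the pads) lies 19 mm behind it; z points along the fingers, y is the line along which they close (so a half turn about z gives the same grasp; the last joint's range is limited). The gripper opens to 85 mm and grips with 20 to 120 N. Pads are 22 mm wide; open, the fingers measure 114 mm over their backs; the gripper's body (76 mm by 85 mm) begins 54 mm behind the grasp point. The pads swing forward as they close: fully open they stand 13 mm farther back than shut.
Start: joints at [-77.768, 21.807, 74.336, -0, 83.858, -12.336], TCP at [0.229, -0.5, 0.231] pointing down, gripper open.
Joint ranges: [-178.18, 178.18], [-50.72, 133.34], [12.68, 142.11], [-81.47, 261.47], [9.98, 163.14], [-165.26, 165.26]. Speed limits (degrees/s): [136.94, 136.94, 180, 180, 180, 180].

INTERFACE

Orientations are given as a 3x3 rotation matrix whose columns are the frame's x, y, z axes.
In Python, from rig import env gives the robot as it stands. The module is installed in compiled form; this text tells all that it offers.
- The arm moves only by the tool jog_arm, never from a script. Its argument "targets" is a list of rows, each a list of 6 numbers: the shift along the tool's x, y, z in cm, then the turn, a rotation vector about the tool's x, y, z in degrees. A call has 1 to 8 rows; each row is the pose to reach, as a shift and turn from the pose commanded when the call began, along the tool's axes at that moment; what a row does not reach only later rows make up. A row lasts 1/12 s, in which the tool goes at most 41.7 mm and 7.16 degrees, less where a joint would pass 70% of its speed; a pose out of reach is approached as far as the arm can. A call with a gripper value outside its range is refused whole. "hand" is the opening, from 0 (shut) to 1 (fully open), set as the call begins (left out, the last holds). The fingers move at their own pace and stop on an object; "newtons" is the grip in N (left out, the last holds). Time passes only in rows, so rows that repeat a pose let the fingers close. It gives the time, the measured TCP pose, the force, the opening and the grip force at its end, in the units of the state.
- env.observe(): the state, without advancing time (a new reading comes with each control period).
- env.get_image(name): name is "side" or "top"; returns a dict with "frame" (420x560x3 uint8, red, green, blue), "depth" (420x560 float32, m along the optical axis (not along the pixel's ray), 0 where there is no reading), "fovy" (degrees; the focal length in pixels is half the picture's height over the tangent of half this angle, whatever the lens; pixels are square), "cx", "cy" (the principal point, pixels), "cam_to_world" (4x4, takes a point from camera to world coordinates). Camera axes: x right, y down, z forward; pixel columns grow to the right and rows downward; lengths in m; the calibration is good to about 2 mm. A picture is of the moment at which its call begins.
- env.close_job(): hands the job in; it is judged then, once.
Trained networks look in the newest picture that a camera, given by its name, has taken for a name from the list of things; names that differ only in an ending like _2 or _b are one class to them, and where a whole thing is asked for, a point or a joint stands for the part that bears it (a point fixed in the world has none). Each returns a list of dicts, best first, with "score" (0 to 1); they miss things now and then, are a little off and sometimes report something else, mostly with a low value. They report only what shows in the picture. A call takes as long as a camera call. They do not tell look-alikes from the thing itself.
- env.regions_of(camera, target): "pixels" (420x560 bool, what is visible of it) and "point" ([row, column] in pixels, amid what is visible of it).
The state is a dict: "time_s": time; "q": joint angles; "qvel": joint speeds; "joint_efforts": joint torques, N m; "position": TCP position; "tool_rot": TCP orientation; "ft_force": force on the tool from outside, world axes, zero at the start; "wrist_torque": the same for the moment, N m; "grip_width": finger opening in m; "gripper_force": force on a finger pad.
Only numpy, scipy, OpenCV 4.12 (cv2) and the standard library are available. Lean on these libraries where they do the work, as an engineer would, in place of code of your own. Each camera call takes 0.05 s, during which the arm holds its last target. There are 200 camera calls.

TASK

The bamboo mug blank is loaded in the cradle of the jig, but the blue sliding jaw is locked well away from it. Loosen the red clamp knob (counter-clockwise), slide the jaw up so that the blank is held snugly between both jaws with no play at either end, and turn the knob clockwise until the jaw is clamped tight again. Never force the jaw along while it is clamped, keep the blank lying in its cradle, and leave the other things on the bench where they are.

Things in the scene. Friction and masses are not known exactly. Their poses are not given: they have to be found in the camera images.
- jig: fixed plywood base plate 130 x 370 x 18 mm of the jig. Origin on the table top (z=0) under the middle of the knob's travel; its +y axis is the sliding direction, from the jaw towards the fixed jaw; the plate spans y -115 to +255 mm, x +-65 mm. A light-wood V cradle (y 115 to 215 mm) and a dark wooden fixed jaw (y 215 to 247 mm, 98 mm high) stand on it, with an aluminium rail under the sliding jaw
- fixed_jaw_face (a point): centre of the fixed jaw's black rubber face, 62 mm above the table, at jig y = 215 mm; the blank's far end must bear on it
- jaw_face (a point): centre of the sliding jaw's black rubber face, 62 mm above the table, 45 mm ahead of the knob's axis in jig +y. It moves with the blue jaw block (76 mm wide, 77 mm long with its faces, 76 mm high; steel face plate up to 86 mm)
- jaw (a joint): slide of the jaw along jig +y, 0 (away) to 0.13 m; at 0.12 the 110 mm blank just fills the space between the two faces. About 2 N of friction when free; held fast (to about 35 N) by the clamp when the knob is tight
- knob (a joint): clamp knob angle about the vertical: 0 = fully loose (its red bar lies square across the slide, along jig x), grows clockwise seen from above to 1.4 = fully tight (bar nearly along the slide). It bites from about 0.7; below 0.5 it is certainly free, above 1.15 tight. It stays where it is left, and takes about 0.1 N m (up to 0.3 N m when tight) to turn
- knob_grip (a point): centre of the red knob's bar on the knob axis, 119 mm above the table; the bar is 78 mm long (along this point's x axis), 18 mm wide (y) and 34 mm high (z 102 to 136 mm), on a 20 mm stem. Grip it across its width from above. It moves with the jaw
- blank: green-brown bamboo mug blank, a cylinder 64 mm in diameter and 110 mm long, 160 g, lying loose in the V cradle along jig y. Origin at its centre, 62 mm above the table; its y axis is its length
- mug_light: bystander: light bamboo mug, 72 mm wide, 88 mm high, standing beyond the jig; origin under its centre
- mug_dark: bystander: dark green-brown bamboo mug, 72 mm wide, 82 mm high, standing beyond the jig; origin under its centre
- offcut: bystander: bamboo ring offcut, 76 mm wide, 30 mm high; origin under its centre
- brush: bystander: brush, 170 mm long, lying on the robot's side of the jig; origin under its centre
- glue: bystander: white glue bottle with orange cap, 52 mm wide, 120 mm high; origin under its centre
- blank_spare: bystander: spare bamboo blank standing on end at the left, 66 mm wide, 100 mm high; origin under its centre
- mallet: bystander: wooden mallet lying at the right, head 100 mm long and 52 mm thick, handle 165 mm; origin under the head's centre
Not all that is in view belongs to the job. Leave any pink or turquoise look-alike of the blank alone.

How it is judged (in metres and radians):
On the way, in this order (a step that is already met when the one before it is completed fails the run):
1. the clamp knob is loosened while the jaw is still back from the blank (value of joint knob below 0.6 rad and value of joint jaw below 0.09 m), for 0.1 s.
2. with the knob loose, the jaw is slid up until the blank is snug between both jaws (value of joint knob below 0.8 rad and value of joint jaw above 0.116 m and y of blank in the frame of jig above 0.156 m), for 0.1 s.
3. the knob is turned tight again (value of joint knob above 1.1 rad), for 0.2 s.
At the end, for the whole second after the job is handed in: the knob is tight (above 1.1 rad), the jaw is within 4 mm of closing on the blank (jaw joint above 0.116), and the blank lies at rest in its cradle, its centre within 4 mm of 160 mm along the jig and within 6 mm of the cradle's line and height, aligned within 0.09 rad (value of joint knob above 1.1 rad and value of joint jaw above 0.116 m and y of blank in the frame of jig between 0.156 and 0.164 m and x of blank in the frame of jig between -0.006 and 0.006 m and height (world z) of blank between 0.056 and 0.068 m and angle between the y axis of blank and the y axis of jig, either way round below 0.09 rad and linear speed of blank below 0.02 m/s and velocity of joint jaw below 0.005 m/s); the robot touches nothing.
It fails at once if the jaw is forced along while it is clamped (value of joint knob above 1.1 rad and (velocity of joint jaw above 0.03 m/s or velocity of joint jaw below -0.03 m/s)).
It fails at once if the blank leaves its cradle (height (world z) of blank above 0.075 m or height (world z) of blank below 0.05 m).
It fails at once if another thing on the bench is shifted by more than 30 mm (distance of any of mug_light, mug_dark, offcut, brush, glue, blank_spare, mallet from where it was at the start of the episode above 0.03 m).
It also fails if it takes over 42 s, if anything falls off the work surface, if the arm or the gripper's body presses on something with over 40 N, if the wrist force passes 120 N, or if a joint passes its speed limit or range.

## Working session

There is one attempt and no reset: what is moved stays moved. The work goes in short steps, Python scripts to look and compute and a tool call to move; the robot and the scene stay as the last step left them, time stands still between calls to the robot, and variables do not carry over. Pictures are saved under pics/ and viewed, at most 10 in all, crops included, and the job is handed in when it is done.

Besides the shell and the picture viewer there is one more tool, called after "Request:" by a JSON object that holds its "name" and its "arguments", one argument or row to a line. jog_arm: Moves the arm, as the interface text tells. Its arguments: {"type":"object","properties":{"targets":{"type":"array","items":{"type":"array","items":{"type":"number"}}},"hand":{"type":"number"},"newtons":{"type":"number"}},"required":["targets"]}

```bash
mkdir -p pics
cat > h.py <<'E'
import numpy as np, cv2
from rig import env
def cloud(im):
    d=im["depth"];h,w=d.shape;f=h/2/np.tan(np.radians(im["fovy"])/2)
    u,v=np.meshgrid(np.arange(w),np.arange(h))
    P=np.stack([(u-im["cx"])*d/f,(v-im["cy"])*d/f,d,np.ones_like(d)],-1)
    P=P@np.array(im["cam_to_world"]).T
    P=P[...,:3];P[d<=0]=np.nan
    return P
def save(im,n,box=None,s=1):
    f=im["frame"][:,:,::-1]
    if box: f=f[box[0]:box[1],box[2]:box[3]]
    cv2.imwrite(n,cv2.resize(f,None,fx=s,fy=s,interpolation=cv2.INTER_CUBIC))
E
python3 - <<'E'
from h import *
o=env.observe();print(o["time_s"],o["position"],o["tool_rot"],o["grip_width"])
ims={c:env.get_image(c) for c in("side","top")}
cv2.imwrite("pics/both.png",cv2.resize(np.hstack([ims["side"]["frame"],ims["top"]["frame"]])[:,:,::-1],(800,300)))
for c in ims:
    P=cloud(ims[c]); save(ims[c],f"pics/{c}0.png",s=1.4)
    for t in("knob_grip","jaw_face","blank","jig","mug_dark","glue","brush","blank_spare","mallet","offcut","mug_light"):
        for r in env.regions_of(c,t)[:3]:
            m=r["pixels"];q=P[m];q=q[~np.isnan(q[:,0])]
            print(c,t,round(r["score"],2),np.round(r["point"]),m.sum(),np.round(np.median(q,0),3) if len(q) else None,np.round(np.percentile(q,[2,98],axis=0),3).tolist() if len(q) else None)
E
```

```text
0.0 [ 0.22861208 -0.4998965   0.23071133] [[ 9.09447823e-01  4.15817910e-01 -3.49451346e-04]
 [ 4.15817958e-01 -9.09446704e-01  1.45523820e-03]
 [ 2.87306734e-04 -1.46877136e-03 -9.99998880e-01]] 0.08542329840325276
side knob_grip 0.43 [198. 285.] 169 [ 0.56  -0.062  0.128] [[0.553, -0.223, 0.001], [0.593, -0.028, 0.14]]
side jaw_face 0.85 [211. 287.] 671 [ 0.556 -0.044  0.076] [[0.521, -0.103, 0.03], [0.601, -0.02, 0.138]]
side jaw_face 0.4 [243. 269.] 3163 [0.573 0.081 0.037] [[0.501, -0.106, 0.001], [0.683, 0.23, 0.133]]
side jaw_face 0.28 [149. 301.] 450 [ 0.618 -0.488  0.032] [[0.558, -0.644, -0.002], [0.706, -0.449, 0.055]]
side blank 0.88 [259. 331.] 687 [0.354 0.109 0.054] [[0.317, 0.043, 0.01], [0.395, 0.147, 0.067]]
side blank 0.67 [290. 203.] 946 [0.675 0.359 0.053] [[0.642, 0.286, -0.001], [0.732, 0.402, 0.067]]
side jig 0.58 [244. 271.] 3120 [0.575 0.074 0.038] [[0.502, -0.106, 0.002], [0.685, 0.23, 0.133]]
side mug_dark 0.82 [196. 245.] 546 [ 0.719 -0.088  0.056] [[0.689, -0.143, 0.001], [0.756, -0.042, 0.084]]
side glue 0.91 [187. 274.] 348 [ 0.639 -0.181  0.063] [[0.6
[... 1276 characters left out ...]
.69 [183. 344.] 238 [ 0.64  -0.189  0.083] [[0.622, -0.215, 0.021], [0.668, -0.171, 0.124]]
top brush 0.86 [239. 266.] 495 [0.476 0.06  0.018] [[0.457, -0.034, -0.0], [0.503, 0.122, 0.026]]
top blank_spare 0.81 [216. 133.] 483 [0.549 0.468 0.097] [[0.52, 0.447, 0.013], [0.577, 0.506, 0.106]]
top mallet 0.56 [186. 443.] 848 [ 0.63  -0.509  0.039] [[0.563, -0.65, 0.012], [0.71, -0.453, 0.056]]
top offcut 0.76 [158. 238.] 218 [0.761 0.154 0.027] [[0.729, 0.118, -0.005], [0.8, 0.189, 0.035]]
top mug_light 0.76 [152. 270.] 581 [0.763 0.046 0.027] [[0.724, 0.007, -0.004], [0.8, 0.105, 0.092]]
top mug_light 0.69 [185. 443.] 822 [ 0.627 -0.508  0.04 ] [[0.561, -0.646, 0.009], [0.708, -0.454, 0.056]]
```

View pics/top0.png

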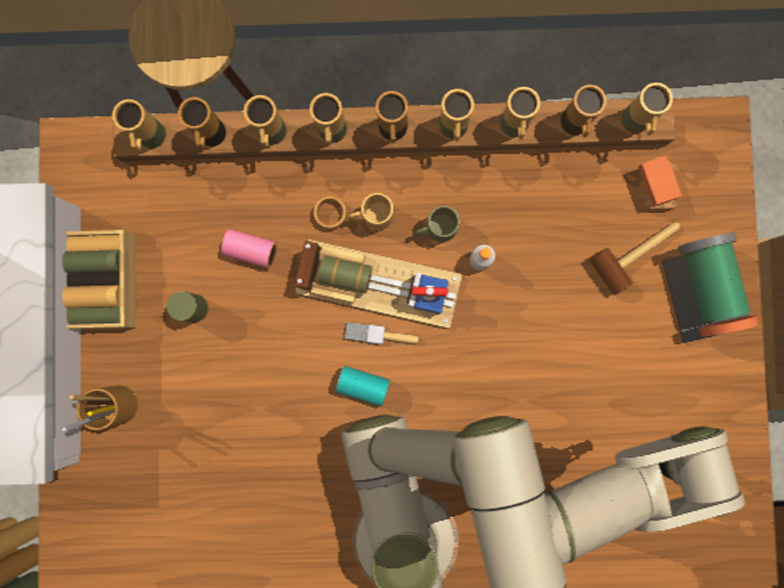

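View pics/side0.png

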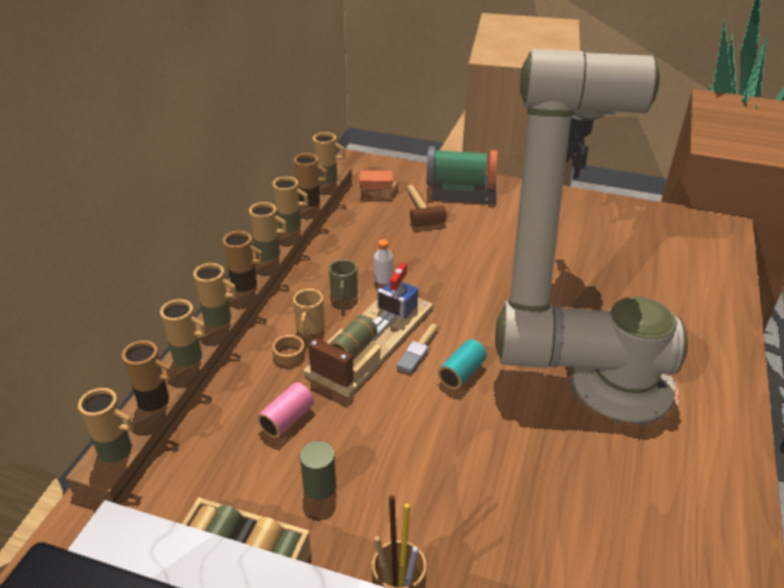

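The top picture (1.4x scale) shows the jig with the red knob at about (430,291), the blue jaw under it and the green-brown blank at (345,272). The dark fixed jaw is at (305,268). In the side picture the knob is at (398,275) and the blank at (355,335).
Things that could be taken for the blank, top view: green-brown one in the cradle (345,272), which is the one I want; pink (248,250); turquoise (362,387); spare (187,308). The only red thing I could take for the knob is the bar; the red brick at (660,182) is something else.

Run:
```python
from h import *
for c in("top","side"):
    im=env.get_image(c);P=cloud(im)
    if c=="top": save(im,"pics/crop.png",(160,245,200,340),5)
    x,y,z=P[...,0],P[...,1],P[...,2]
    R=(x>.47)&(x<.72)&(y>-.16)&(y<.27)
    hsv=cv2.cvtColor(im["frame"],cv2.COLOR_RGB2HSV);H,S,V=[hsv[...,i].astype(int) for i in range(3)]
    red=((H<6)|(H>172))&(S>150)&(V>90)&R&(z>.1)
    k=P[red]; print(c,"red",red.sum(),np.nanmedian(k,0))
    top=k[k[:,2]>.128]; r=cv2.minAreaRect((top[:,:2]*1000).astype(np.float32));print(" bar",r,np.median(top[:,2]))
    _,_,vt=np.linalg.svd(top[:,:2]-top[:,:2].mean(0));print(" bar dir",np.degrees(np.arctan2(vt[0,1],vt[0,0])))
    pl=P[R&(z>.011)&(z<.024)&(S<140)]; print(" plate",len(pl),cv2.minAreaRect((pl[:,:2]*1000).astype(np.float32)),np.median(pl[:,2]))
    blue=(H>105)&(H<130)&(S>120)&R; b=P[blue]; print(" blue",blue.sum(),cv2.minAreaRect((b[b[:,2]>.065][:,:2]*1000).astype(np.float32)),np.nanpercentile(b[:,2],95))
    r=[r for r in env.regions_of(c,"blank")]
    for q in r:
        p=P[q["pixels"]];p=p[(p[:,2]>.06)]
        if len(p)<30: continue
        m=p.mean(0)
        if abs(m[0]-.61)<.04 and abs(m[1]-.12)<.06: print(" blank",m,cv2.minAreaRect((p[:,:2]*1000).astype(np.float32)),np.percentile(p[:,2],95))
    # dark fixed jaw top
    f=P[R&(z>.09)&(y>.1)&(S<256)]; f=f[f[:,1]>.15];print(" fixed jaw",len(f),cv2.minAreaRect((f[:,:2]*1000).astype(np.float32)) if len(f)>5 else 0)
```

```text
top red 116 [ 0.56451001 -0.06341556  0.13449145]
 bar ((565.3778076171875, -70.97636413574219), (75.77926635742188, 15.846631050109863), 88.30005645751953) 0.13460616136584835
 bar dir -93.55324971536646
 plate 2103 ((588.7017211914062, 43.71714782714844), (243.0995635986328, 386.6382751464844), 2.7288658618927) 0.017753215629672026
 blue 224 ((563.9174194335938, -76.06875610351562), (58.33102035522461, 73.75538635253906), 75.09224700927734) 0.08170563808071032
 blank [0.61253391 0.11738006 0.08665314] ((614.4010620117188, 118.33348083496094), (111.57809448242188, 63.514835357666016), 75.33394622802734) 0.09674445493678123
 fixed jaw 380 ((632.1724853515625, 183.08287048339844), (70.04331970214844, 103.43052673339844), 77.1810531616211)
side red 97 [ 0.56053811 -0.04873753  0.13065356]
 bar ((562.7778930664062, -66.71478271484375), (78.690673828125, 17.45721435546875), 88.07865142822266) 0.13482396793894447
 bar dir 86.3731982158663
 plate 1222 ((587.56494140625, 60.16606903076172), (239.710205078125, 367.08270263671875), 1.8727195262908936) 0.018170890802574724
 blue 56 ((558.7528686523438, -75.69253540039062), (45.8330078125, 74.05362701416016), 73.37535095214844) 0.08089144849771035
 blank [0.60285456 0.12617712 0.08538206] ((608.68701171875, 121.21641540527344), (115.75528717041016, 61.04976272583008), 77.96916961669922) 0.09634892841626624
 fixed jaw 324 ((628.717041015625, 183.54837036132812), (75.13435363769531, 104.45166015625), 75.4840316772461)
```

View pics/crop.png

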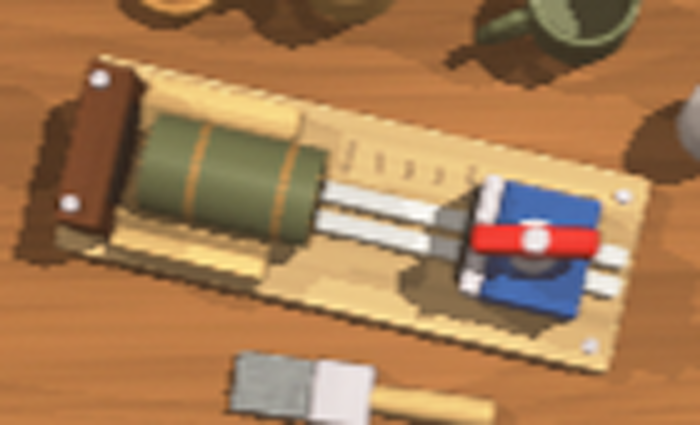

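The crop shows the red bar at crop pixel (537,238). It lies about 10° off the slide, so it is tight. The green-brown blank sits in the cradle at (230,175), with a gap to the jaw. The jig's yaw is about 76°, the knob is near (0.564,-0.070) with its bar at about 87°, and the bar's top is at 0.135, which matches the text.

Request:
{"name": "jog_arm", "arguments": {
  "targets": [
    [48.4,-25.2,0,0,0,-62],
    [48.4,-25.2,0,0,0,-62],
    [48.4,-25.2,0,0,0,-62],
    [48.4,-25.2,0,0,0,-62],
    [48.4,-25.2,0,0,0,-62],
    [48.4,-25.2,0,0,0,-62],
    [48.4,-25.2,0,0,0,-62],
    [48.4,-25.2,0,0,0,-62]
  ],
  "hand": 1
}}

```text
time_s: 2.07
position: [0.4344, -0.2354, 0.2315]
tool_rot: [[0.136, 0.991, 0.0], [0.991, -0.136, -0.0], [-0.0, 0.0, -1.0]]
ft_force: [0.6, -1.1, 0.4]
grip_width: 0.0852
gripper_force: 0.0
```

```bash
cat >> h.py <<'E'
def go(p,yaw_y):
    """tool-frame row (cm,deg) to TCP p, tool down, closing axis at yaw_y deg"""
    from scipy.spatial.transform import Rotation as Ro
    o=env.observe();R=np.array(o["tool_rot"]);a=np.radians(yaw_y)
    y=np.array([np.cos(a),np.sin(a),0]);z=np.array([0,0,-1.]);T=np.stack([np.cross(y,z),y,z],1)
    row=np.r_[R.T@(np.array(p)-o["position"])*100,np.degrees(Ro.from_matrix(R.T@T).as_rotvec())]
    print("t",o["time_s"],"pos",np.round(o["position"],4),"yaw_y",np.degrees(np.arctan2(R[1,1],R[0,1])).round(2),"F",np.round(o["ft_force"],1),"q6",np.round(o["q"],0),"row",np.round(row,2).tolist())
E
python3 -c "
from h import *
go([.564,-.07,.2],-3)"
```

```text
t 2.0667 pos [ 0.4344 -0.2354  0.2315] yaw_y -7.79 F [ 0.6 -1.1  0.4] q6 [-42.  16.  83.  -0.  81. -34.] row [18.15, 10.59, 3.15, 0.02, 0.02, -4.79]
```

Request:
{"name": "jog_arm", "arguments": {
  "targets": [
    [18,10.5,3,0,0,-4.8],
    [18,10.5,3,0,0,-4.8],
    [18,10.5,3,0,0,-4.8],
    [18,10.5,3,0,0,-4.8],
    [18,10.5,3,0,0,-4.8],
    [18,10.5,3,0,0,-4.8],
    [18,10.5,3,0,0,-4.8],
    [18,10.5,3,0,0,-4.8]
  ]
}}

```text
time_s: 2.73
position: [0.5628, -0.0741, 0.2012]
tool_rot: [[0.058, 0.998, -0.0], [0.998, -0.058, -0.0], [-0.0, -0.0, -1.0]]
ft_force: [-0.2, -0.5, 0.3]
grip_width: 0.0853
gripper_force: 0.0
```

```bash
python3 -c "
from h import *
im=env.get_image('side');save(im,'pics/s1.png',(140,290,180,380),4)
go([.564,-.07,.101],-3)"
```

```text
t 2.7833 pos [ 0.5626 -0.0747  0.2015] yaw_y -3.38 F [-0.  -0.4  0.4] q6 [-20.  25.  74.  -0.  81. -16.] row [0.48, 0.11, 10.05, 0.0, 0.02, -0.38]
```

View pics/s1.png

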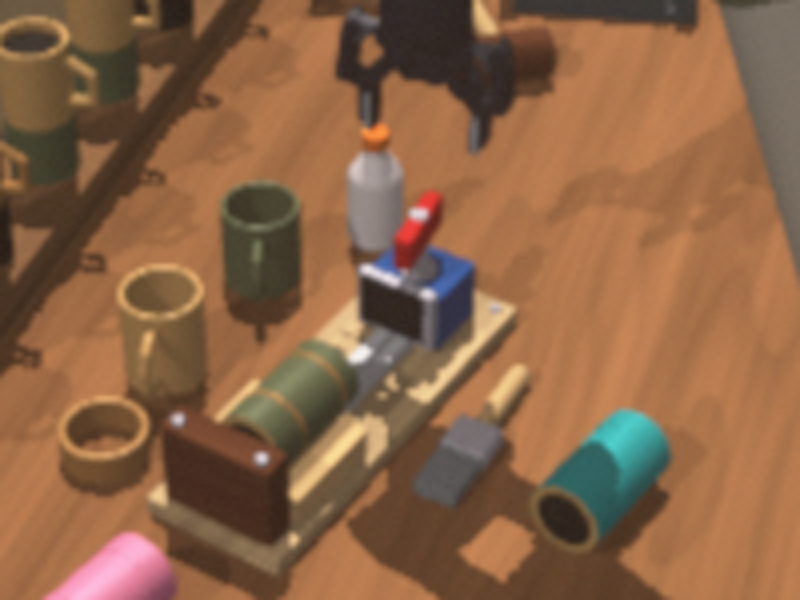

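The side crop shows the gripper straddling the knob from above: its fingers are at (370,105) and (478,135), and the red bar is at (418,228), clear of the glue bottle. Next I go down.

Request:
{"name": "jog_arm", "arguments": {
  "targets": [
    [0.4,0.1,5,0,0,-0.4],
    [0.4,0.1,8,0,0,-0.4],
    [0.4,0.1,10,0,0,-0.4],
    [0.4,0.1,10,0,0,-0.4],
    [0.4,0.1,10,0,0,-0.4],
    [0.4,0.1,10,0,0,-0.4]
  ]
}}

```text
time_s: 3.28
position: [0.5649, -0.0711, 0.1033]
tool_rot: [[0.052, 0.999, 0.003], [0.999, -0.052, -0.001], [-0.001, 0.003, -1.0]]
ft_force: [0.8, -0.4, 0.5]
grip_width: 0.0854
gripper_force: 0.0
```

Request:
{"name": "jog_arm", "arguments": {
  "targets": [
    [0,0,0,0,0,0],
    [0,0,0,0,0,0],
    [0,0,0,0,0,0],
    [0,0,0,0,0,0],
    [0,0,0,0,0,0],
    [0,0,0,0,0,0]
  ],
  "hand": 0,
  "newtons": 40
}}

```text
time_s: 3.78
position: [0.565, -0.0701, 0.1018]
tool_rot: [[0.051, 0.999, 0.002], [0.999, -0.051, -0.0], [-0.0, 0.002, -1.0]]
ft_force: [2.5, 1.2, 2.0]
grip_width: 0.0176
gripper_force: 40.1
```

```bash
python3 -c "
from h import *
go([.564,-.07,.101],-3);o=env.observe();print(o['grip_width'],o['gripper_force'],o['wrist_torque'])"
```

```text
t 3.7833 pos [ 0.565  -0.0701  0.1018] yaw_y -2.94 F [2.5 1.2 2. ] q6 [-19.  31.  82.   0.  67. -16.] row [0.0, -0.1, 0.08, 0.13, 0.02, 0.06]
0.01755267412050491 40.05117326974869 [ 0.00913907 -0.0472934  -0.06951557]
```

Request:
{"name": "jog_arm", "arguments": {
  "targets": [
    [0,0,0,0,0,-7],
    [0,0,0,0,0,-14],
    [0,0,0,0,0,-21],
    [0,0,0,0,0,-28],
    [0,0,0,0,0,-35],
    [0,0,0,0,0,-35]
  ]
}}

```text
time_s: 4.28
position: [0.5645, -0.0704, 0.1017]
tool_rot: [[-0.535, 0.845, 0.001], [0.845, 0.535, -0.001], [-0.001, 0.0, -1.0]]
ft_force: [0.3, -1.4, 2.3]
grip_width: 0.0172
gripper_force: 38.9
```

Request:
{"name": "jog_arm", "arguments": {
  "targets": [
    [0,0,0,0,0,-7],
    [0,0,0,0,0,-14],
    [0,0,0,0,0,-21],
    [0,0,0,0,0,-28],
    [0,0,0,0,0,-34],
    [0,0,0,0,0,-34],
    [0,0,0,0,0,-34]
  ]
}}

```text
time_s: 4.87
position: [0.5644, -0.0702, 0.1017]
tool_rot: [[-0.912, 0.411, 0.001], [0.411, 0.912, -0.001], [-0.001, -0.0, -1.0]]
ft_force: [-0.8, -1.9, 4.1]
grip_width: 0.0174
gripper_force: 39.1
```

```bash
python3 -c "
from h import *
u=np.array([np.cos(np.radians(76)),np.sin(np.radians(76)),0])
o=env.observe();go(np.array([.565,-.0701,.1018])+.09*u,np.degrees(np.arctan2(o['tool_rot'][1][1],o['tool_rot'][0][1])));print(o['grip_width'],o['gripper_force'],o['wrist_torque'],u)
im=env.get_image('top');save(im,'pics/t2.png',(160,245,200,340),5)
R=np.array(o['tool_rot']);print(R.T@u)"
```

```text
t 4.8667 pos [ 0.5644 -0.0702  0.1017] yaw_y 65.75 F [-0.8 -1.9  4.1] q6 [-19.  31.  82.  -0.  67. -85.] row [1.55, 8.89, -0.02, -0.02, 0.04, 0.0]
0.01737358302217245 39.09514009952545 [-0.31630824  0.06636643  0.08667218] [0.2419219  0.97029573 0.        ]
[ 1.77917038e-01  9.84045390e-01 -4.44268826e-04]
```

View pics/t2.png

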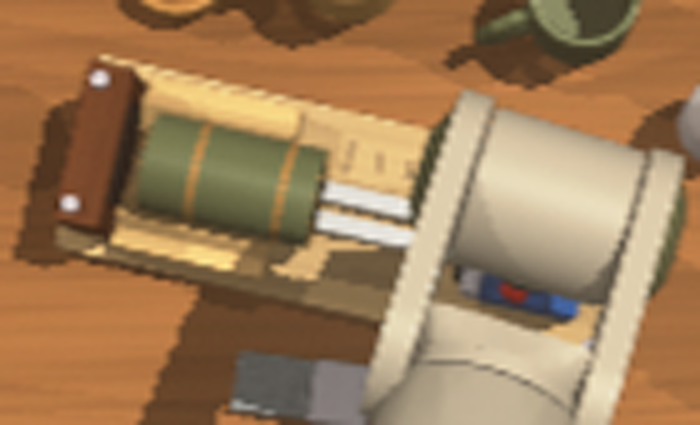

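The crop shows the knob turned and hidden under the wrist, with a red tip at (515,292), and the blank unmoved at (230,175). The knob is loose at about 0.2 rad, so now I slide the jaw.

Request:
{"name": "jog_arm", "arguments": {
  "targets": [
    [0.09,0.5,0,0,0,0],
    [0.27,1.5,0,0,0,0],
    [0.45,2.5,0,0,0,0],
    [0.62,3.45,0,0,0,0],
    [0.8,4.4,0,0,0,0],
    [0.89,4.9,0,0,0,0],
    [0.89,4.9,0,0,0,0]
  ]
}}

```text
time_s: 5.5
position: [0.5773, -0.0199, 0.1017]
tool_rot: [[-0.914, 0.406, 0.003], [0.406, 0.914, 0.0], [-0.003, 0.002, -1.0]]
ft_force: [5.9, 0.6, 4.0]
grip_width: 0.0177
gripper_force: 40.3
```

Request:
{"name": "jog_arm", "arguments": {
  "targets": [
    [0.09,0.5,0,0,0,0],
    [0.27,1.5,0,0,0,0],
    [0.45,2.5,0,0,0,0],
    [0.54,3.0,0,0,0,0],
    [0.62,3.45,0,0,0,0],
    [0.62,3.45,0,0,0,0],
    [0.62,3.45,0,0,0,0]
  ]
}}

```text
time_s: 6.08
position: [0.586, 0.0135, 0.1017]
tool_rot: [[-0.914, 0.406, 0.004], [0.406, 0.914, 0.0], [-0.004, 0.002, -1.0]]
ft_force: [7.5, -0.3, 2.7]
grip_width: 0.0175
gripper_force: 39.9
```

```bash
python3 -c "
from h import *
o=env.observe();go([.565,-.07,.1018],65.75)
p=o['position']-np.array([.5644,-.0702,.1017]);print('moved',np.linalg.norm(p[:2]),np.degrees(np.arctan2(p[1],p[0])),o['grip_width'])
for c in('top','side'):
  im=env.get_image(c);P=cloud(im)
  for r in env.regions_of(c,'blank'):
    q=P[r['pixels']];q=q[q[:,2]>.06]
    if len(q)>30 and abs(q[:,0].mean()-.61)<.05: print(c,q.mean(0),cv2.minAreaRect((q[:,:2]*1000).astype(np.float32)))
  if c=='side': save(im,'pics/s3.png',(140,290,180,380),4)
"
```

```text
t 6.0833 pos [0.586  0.0135 0.1017] yaw_y 66.04 F [ 7.5 -0.3  2.7] q6 [-10.  32.  80.   0.  68. -76.] row [-1.47, -8.49, -0.02, 0.12, 0.22, 0.29]
moved 0.08649305894608303 75.52005184979785 0.017548096637778707
top [0.61667099 0.13978071 0.08684819] ((618.9076538085938, 136.82843017578125), (72.28083038330078, 63.407981872558594), 76.46141815185547)
side [0.60347781 0.12480937 0.08556561] ((609.1141357421875, 121.48928833007812), (140.44871520996094, 62.300865173339844), 74.75190734863281)
```

View pics/s3.png

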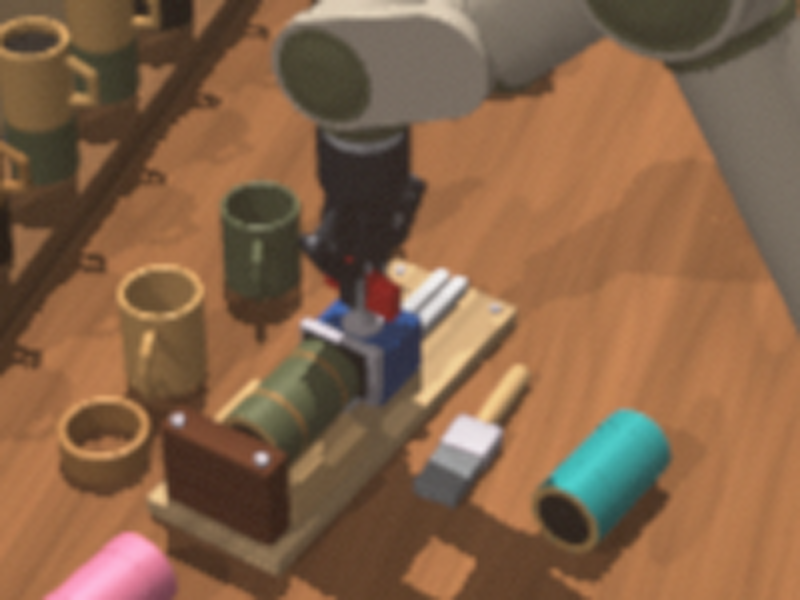

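The side crop shows the jaw face at (345,345) close behind the blank at (295,395), still lying in the cradle. Nothing else has moved. I continue slowly and turn the direction slightly, because the side force points to a jig yaw of about 75.2°.

Request:
{"name": "jog_arm", "arguments": {
  "targets": [
    [-0.03,0.4,0,0,0,0],
    [0.03,0.8,0,0,0,0],
    [0.1,1.2,0,0,0,0],
    [0.16,1.6,0,0,0,0],
    [0.22,2.0,0,0,0,0],
    [0.22,2.0,0,0,0,0],
    [0.22,2.0,0,0,0,0]
  ]
}}

```text
time_s: 6.87
position: [0.591, 0.0326, 0.1017]
tool_rot: [[-0.914, 0.406, 0.002], [0.406, 0.914, 0.0], [-0.001, 0.001, -1.0]]
ft_force: [3.9, -0.3, 4.7]
grip_width: 0.0178
gripper_force: 40.2
```

Request:
{"name": "jog_arm", "arguments": {
  "targets": [
    [0.06,0.4,0,0,0,0],
    [0.12,0.7,0,0,0,0],
    [0.14,0.9,0,0,0,0],
    [0.14,0.9,0,0,0,0]
  ]
}}

```text
time_s: 7.2
position: [0.5919, 0.0357, 0.1017]
tool_rot: [[-0.913, 0.407, -0.003], [0.407, 0.913, -0.01], [-0.001, -0.01, -1.0]]
ft_force: [-8.5, -31.1, 9.5]
grip_width: 0.0175
gripper_force: 41.8
```

The force rose to 32 N after about 109 mm of travel, so the jaw is closed on the blank. I back off to a light push and then tighten.

Request:
{"name": "jog_arm", "arguments": {
  "targets": [
    [-0.04,-0.25,0,0,0,0],
    [-0.04,-0.25,0,0,0,0],
    [-0.04,-0.25,0,0,0,0]
  ],
  "newtons": 60
}}

```text
time_s: 7.45
position: [0.5919, 0.0355, 0.1017]
tool_rot: [[-0.913, 0.407, -0.001], [0.407, 0.913, -0.005], [-0.001, -0.005, -1.0]]
ft_force: [-2.9, -17.9, 8.3]
grip_width: 0.0172
gripper_force: 61.8
```

```bash
python3 -c "
from h import *
o=env.observe();go([.5919,.0357,.1018],66)
for c in('side','top'):
  im=env.get_image(c);P=cloud(im)
  for r in env.regions_of(c,'blank'):
    q=P[r['pixels']];q=q[q[:,2]>.06]
    if len(q)>30 and abs(q[:,0].mean()-.61)<.05: print(c,q.mean(0),cv2.minAreaRect((q[:,:2]*1000).astype(np.float32)))
  if c=='side': save(im,'pics/s4.png',(180,290,200,340),5)
"
```

```text
t 7.45 pos [0.5919 0.0355 0.1017] yaw_y 65.96 F [ -2.9 -17.9   8.3] q6 [ -8.  33.  78.  -0.  69. -74.] row [0.0, 0.02, -0.01, -0.29, 0.07, -0.04]
side [0.60466878 0.13030308 0.08610833] ((610.9295043945312, 135.89297485351562), (134.2899169921875, 64.74862670898438), 83.72252655029297)
top [0.62168961 0.16031176 0.08763909] ((620.9827880859375, 144.80734252929688), (83.72307586669922, 63.37747573852539), 74.79081726074219)
```

View pics/s4.png

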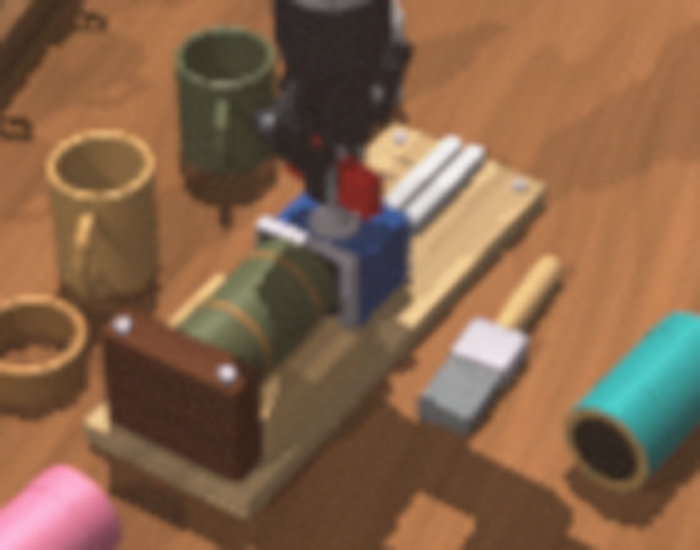

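The crop shows the blank at (265,310), touching the jaw face at (300,240) and closed against the fixed jaw at (180,390), level in its cradle. I tighten with the light push kept on.

Request:
{"name": "jog_arm", "arguments": {
  "targets": [
    [0,0,0,0,0,7],
    [0,0,0,0,0,14],
    [0,0,0,0,0,21],
    [0,0,0,0,0,28],
    [0,0,0,0,0,35],
    [0,0,0,0,0,35]
  ]
}}

```text
time_s: 8.15
position: [0.5921, 0.0358, 0.1017]
tool_rot: [[-0.509, 0.861, -0.0], [0.861, 0.509, -0.005], [-0.004, -0.003, -1.0]]
ft_force: [-1.9, -16.6, 7.5]
grip_width: 0.0168
gripper_force: 61.7
```

Request:
{"name": "jog_arm", "arguments": {
  "targets": [
    [0,0,0,0,0,7],
    [0,0,0,0,0,14],
    [0,0,0,0,0,21],
    [0,0,0,0,0,28],
    [0,0,0,0,0,34],
    [0,0,0,0,0,34],
    [0,0,0,0,0,34]
  ]
}}

```text
time_s: 8.73
position: [0.5925, 0.0359, 0.1017]
tool_rot: [[0.053, 0.999, 0.001], [0.999, -0.053, -0.005], [-0.005, 0.001, -1.0]]
ft_force: [-1.0, -16.5, 6.4]
grip_width: 0.0175
gripper_force: 61.9
```

```bash
python3 -c "
from h import *
go([.5919,.0357,.1018],-3);print(env.observe()['wrist_torque'],env.observe()['grip_width'])"
```

```text
t 8.7333 pos [0.5925 0.0359 0.1017] yaw_y -3.06 F [ -1.  -16.5   6.4] q6 [-8. 33. 78. -0. 69. -5.] row [-0.02, -0.06, -0.01, 0.04, 0.26, -0.06]
[-2.38094221  0.00727456 -0.16465014] 0.017456080582883827
```

Request:
{"name": "jog_arm", "arguments": {
  "targets": [
    [-0.15,0,0,0,0,0],
    [-0.3,0,0,0,0,0],
    [-0.3,0,0,0,0,0]
  ]
}}

```text
time_s: 8.98
position: [0.5924, 0.0356, 0.1017]
tool_rot: [[0.052, 0.999, 0.001], [0.999, -0.052, 0.001], [0.001, 0.001, -1.0]]
ft_force: [2.4, -1.6, 5.2]
grip_width: 0.0173
gripper_force: 61.9
```

Request:
{"name": "jog_arm", "arguments": {
  "targets": [
    [0,0,0,0,0,0],
    [0,0,0,0,0,0],
    [0,0,0,0,0,0],
    [0,0,0,0,0,0],
    [0,0,0,0,0,0],
    [0,0,0,0,0,0]
  ],
  "hand": 1
}}

```text
time_s: 9.48
position: [0.5918, 0.0351, 0.1011]
tool_rot: [[0.051, 0.999, -0.001], [0.999, -0.051, 0.0], [0.0, -0.001, -1.0]]
ft_force: [-0.0, 0.5, 0.4]
grip_width: 0.0851
gripper_force: 0.0
```

Request:
{"name": "jog_arm", "arguments": {
  "targets": [
    [0,0,-2,0,0,0],
    [0,0,-5,0,0,0],
    [0,0,-9,0,0,0],
    [-4,0,-13,0,0,0],
    [-8,0,-15,0,0,0],
    [-12,0,-15,0,0,0],
    [-16,0,-15,0,0,0],
    [-20,0,-15,0,0,0]
  ]
}}

```text
time_s: 10.15
position: [0.582, -0.1559, 0.2523]
tool_rot: [[0.051, 0.999, 0.001], [0.999, -0.051, -0.001], [-0.001, 0.002, -1.0]]
ft_force: [0.3, 0.4, 0.0]
grip_width: 0.0853
gripper_force: 0.0
```

Request:
{"name": "jog_arm", "arguments": {
  "targets": [
    [-4,0,0,0,0,0],
    [-8,0,0,0,0,0],
    [-12,0,0,0,0,0],
    [-12,0,0,0,0,0],
    [-12,0,0,0,0,0],
    [-12,0,0,0,0,0]
  ]
}}

```text
time_s: 10.65
position: [0.576, -0.2738, 0.251]
tool_rot: [[0.052, 0.999, -0.0], [0.999, -0.052, 0.001], [0.001, -0.0, -1.0]]
ft_force: [-0.7, 0.5, 0.8]
grip_width: 0.0857
gripper_force: 0.0
```

Run:
```python
from h import *
print(env.observe()["position"],env.observe()["ft_force"])
for c in("top","side"):
    im=env.get_image(c);P=cloud(im)
    if c=="top": save(im,"pics/t5.png",(160,245,200,340),5)
    x,y,z=P[...,0],P[...,1],P[...,2]
    hsv=cv2.cvtColor(im["frame"],cv2.COLOR_RGB2HSV);H,S,V=[hsv[...,i].astype(int) for i in range(3)]
    k=P[((H<6)|(H>172))&(S>150)&(V>90)&(x>.47)&(x<.7)&(y>-.05)&(y<.1)&(z>.128)&(z<.145)]
    if len(k)>5:print(c,cv2.minAreaRect((k[:,:2]*1000).astype(np.float32)))
    for r in env.regions_of(c,'blank'):
        q=P[r['pixels']];q=q[q[:,2]>.06]
        if len(q)>30 and abs(q[:,0].mean()-.61)<.05: print(c,'blank',q.mean(0),cv2.minAreaRect((q[:,:2]*1000).astype(np.float32)))
```

```text
[ 0.57601133 -0.27384594  0.25102247] [-0.72192345  0.46448667  0.77163556]
top ((592.7718505859375, 34.59379196166992), (76.24748992919922, 16.063459396362305), 87.79773712158203)
top blank [0.61637839 0.13264053 0.08655219] ((617.9674682617188, 131.99020385742188), (112.0325927734375, 64.16120147705078), 75.48790740966797)
side ((588.5509033203125, 40.134490966796875), (82.46480560302734, 16.58066749572754), 85.07479858398438)
side blank [0.60509186 0.13182708 0.08607012] ((610.7633056640625, 130.8671875), (112.21540832519531, 61.02659225463867), 78.74333953857422)
```

View pics/t5.png

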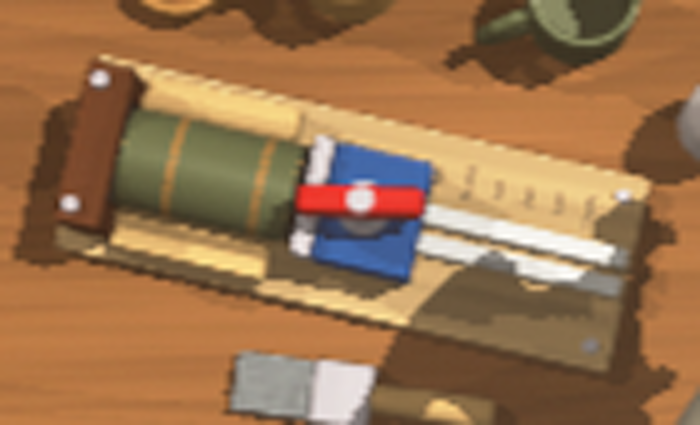

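The crop shows the blank at (210,175) held between the fixed jaw at (100,145) and the jaw face at (312,195). The red bar at (360,200) is nearly along the slide, so the knob is tight again. I hand the job in.

```bash
python3 -c "
from rig import env
print(env.close_job())"
```

```text
the job is handed in; nothing more can be done
None
```

I handed the job in: the last pictures show the blank snug between both jaws in its cradle, the knob turned tight (about 1.36 rad by the tool angle) and the bench items in view unmoved, but the hand-in returned no verdict.

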